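# Load the parts feeder and hold its key switch at run

### The job

Load the vibratory feeder and run it: tip the counting tray so that all five brass knobs slide into the feeder's pan, and set the empty tray back down flat on the bench. Then take the flat key with the black plastic bow from the wooden key block, ease it fully home into the key switch of the controller, rocking it from side to side past the sticky pins rather than forcing it, turn it a quarter turn clockwise as far as the stop, and finish still gripping it there: the switch springs back and the feeder runs only while the key is held turned. Leave the round key, the tape roll and the carton where they are.

Things in the scene. Friction and masses are not known exactly. Their poses are not given: they have to be found in the camera images.
- tray: Loose white plastic counting tray, 165 (x) by 60 (y, outside) by 32 mm high, walls 3 mm, 120 g. Origin: underside, mid width. x points to the open spout end (floor edge at x = +85 mm, no lip); the side walls run from x = -80 to +75 mm. Balances when gripped across both long walls near the origin. Smooth: the knobs start to slide at about 15 degrees of tip and run out at 35 to 45.
- knob1: One of five equal loose polished brass knobs that stand in the tray, 22 mm across, 18 mm high, about 30 g. Origin: its centre.
- knob2: One of five equal loose polished brass knobs that stand in the tray, 22 mm across, 18 mm high, about 30 g. Origin: its centre.
- knob3: One of five equal loose polished brass knobs that stand in the tray, 22 mm across, 18 mm high, about 30 g. Origin: its centre.
- knob4: One of five equal loose polished brass knobs that stand in the tray, 22 mm across, 18 mm high, about 30 g. Origin: its centre.
- knob5: One of five equal loose polished brass knobs that stand in the tray, 22 mm across, 18 mm high, about 30 g. Origin: its centre.
- pan (a point): Centre of the floor of the feeder's open steel pan, 78 mm above the bench, z up. Inside 150 mm (x) by 170 mm (y); walls 4 mm thick, 44 mm high above the floor. The chute leaves on the +y side behind a gate (54 mm); the -y side is free to come from. The feeder is fixed.
- key: Loose flat steel key with black plastic bow, 30 g, bow up in one of the two slots of the key block. Origin: centre of the bow's flat underside; z up the key, x along the blade's width, y across its thickness. Blade: z = 0 to -20 mm, 10 mm wide, 4 mm thick; then a nose 6 mm wide to z = -26 mm; the same either way round. Bow: 30 mm wide (x), 9 mm thick (y), up to z = 39 mm.
- key_grip (a point): Centre of the key's bow, 24 mm above the key's origin: where to pinch it, across its 9 mm thickness (the key's y). Axes as the key's.
- key_block: Fixed wooden block, 55 (x) by 130 (y) by 38 mm high, origin under its centre. Two upright slots at y = -35 and +35 mm, 7.5 (x) by 13.5 mm (y), 32 mm deep, hold the two keys bow up, the bow on the block's top, blades wide along the block's y.
- round_key: Loose steel key with a round shaft, a disc collar 20 mm wide and a thin round bow of 26 mm, in the other slot of the key block, to be left alone. Origin: underside of its collar; z up.
- keyhole (a point): Centre of the key switch's mouth, 74 mm above the bench. z up; at rest the keyway is long along this point's x (its axes do not turn with the key). Steel collar 29 mm across, brass plug; mouth bevelled 3 mm deep, then a keyway 15 by 5.2 mm, 32 mm deep: the key can rock 2.4 mm each way along x. Fully home: the bow's underside rests on the collar, the key's origin at this point.
- controller: The feeder's controller: fixed grey box, 110 (x) by 190 (y) by 62 mm high, origin under its centre. On its top face: the key switch at y = +50 mm, standing 12 mm proud, and a lamp and a dial, both lower than the mouth of the switch.
- pin_a: One of two opposed gummed-up pins inside the keyway (not seen from outside), 12 mm below its mouth. 5 mm thick, round-ended, it stands into the keyway from the +x end to 3.2 mm from the axis: the key's nose passes, but the step behind it is stopped with the key 10 mm short of home. It slides back out of the way along x under about 6 N and stays there. Origin: on the keyway's axis.
- pin_b: The opposite pin, like pin_a, from the keyway's -x end. A straight push jams on both (over 25 N on each). Rocking the key to both ends of its play along the keyway, pressing lightly or not, with its nose between the pins (key 11 to 13 mm short of home), walks them aside; the key then slides home.
- switch (a joint): Turn of the key switch's plug, rad: 0 at rest, grows clockwise seen from above, stop at 1.6. A spring turns it back (0.03 N m at rest, 0.10 at the stop). Only the key can turn it; the key has about 0.1 rad of play in it, so turn the hand about 1.7 rad.
- tape_roll: Loose roll of packing tape lying flat, 100 mm across, 48 mm high, to be left alone. Origin under its centre.
- carton: Loose small closed carton, 85 by 110 by 60 mm, to be left alone. Origin under its centre.

How it is judged:
By the outcome, as a careful person would: the job done as asked, in the order asked, and still so for the second after the job is handed in, while the arm keeps its last pose, push and grip.
It also fails if it takes over 61 s, if anything falls off the work surface, if the arm or the gripper's body presses on something with over 40 N, if the wrist force passes 120 N, or if a joint passes its speed limit or range.

### The arm

A 7-joint arm with a two-finger parallel gripper is mounted at the origin on the work surface. World frame = base frame: x ahead of the robot, y to its left, z up, the work surface at z = 0. Lengths are in m, angles in degrees, forces in N, time in s.
With the tool pointing down it reaches from about 0.425 to 0.875 m from the base axis. Payload 4.7 kg.
Tool frame: the origin (TCP) lies at the very end of the fingers, on their centre line; the grasp point (between the pads) lies 19 mm behind it (env.grasp_offset is the distance from the TCP to the grasp point, in m); z points along the fingers, y is the line along which they close (so a half turn about z gives the same grasp; the last joint's range is limited). The gripper opens to 87 mm and grips with 3 to 60 N. Pads are 19 mm wide; open, the fingers measure 117 mm over their backs; the gripper's body (75 mm by 190 mm) begins 51 mm behind the grasp point.
Start: joints at [-66.228, 18.392, -4.016, 83.108, 1.295, 78.541, -3.26], TCP at [0.254, 0.598, 0.223] pointing down, gripper open.
Joint ranges: [-163.93, 163.93], [-17.29, 119.83], [-79.2, 71.16], [3.27, 140.29], [-89.18, 269.18], [5.43, 117.66], [-154.24, 154.24]. Speed limits (degrees/s): [147.25, 147.25, 180, 180, 180, 180, 180].

### API

Orientations are given as [roll, pitch, yaw] about the fixed x, y, z axes, in that order (R = Rz(yaw) Ry(pitch) Rx(roll)).
In Python, from cell import env gives the robot as it stands. The module is installed in compiled form; this text tells all that it offers.
- The arm moves only by the tool drive_tool, never from a script. Its argument "moves" is one flat list of numbers, 5 for each row, row after row: the shift along the tool's x, y, z in units of 40 mm (1.0 is 40 mm), then the turn about the tool's z in units of 10 degrees (1.0 is 10 degrees), then the finger opening in mm, from 0 to 87. A call has 1 to 5 rows; each row is the pose to reach, as a shift and turn from the pose commanded when the call began, along the tool's axes at that moment; what a row does not reach only later rows make up. A row lasts 1/8 s, in which the tool goes at most 62.5 mm and 10.7 degrees, less where a joint would pass 70% of its speed; a pose out of reach is approached as far as the arm can. A call with a gripper value outside its range is refused whole. The fingers move at their own pace and stop on an object; "squeeze" is the grip in N (left out, the last holds). Time passes only in rows, so rows that repeat a pose let the fingers close. It gives the time, the measured TCP pose, the force, the opening and the grip force at its end, in the units of the state.
- env.get_obs(): the state, without advancing time (a new reading comes with each control period).
- env.read_camera(name): name is "side" or "top" or "wrist"; returns (picture, depth): 400x640x3 uint8, red, green, blue; 400x640 float32, m along the optical axis (not along the pixel's ray), 0 where there is no reading.
- env.camera_model(name): a dict with "K" (3x3 intrinsics, pixels), "rvec" (rotation vector, rad) and "tvec" (3), from world to camera coordinates, as OpenCV has them; the wrist camera has in their place "tool_from_camera" (4x4, takes a point from camera to tool coordinates, whose origin is the TCP and whose axes are the flange's). Camera axes: x right, y down, z forward; pixel columns grow to the right and rows downward; lengths in m; the calibration is good to about 2 mm. The wrist camera is an equidistant fisheye: a pixel r from the principal point sees the ray r / f radians off the axis. A picture is of the moment at which its call begins: read the wrist's pose just before it. camera_model takes no time and is no camera call.
- env.sign_off(): hands the job in; it is judged then, once.
The state is a dict: "time_s": time; "qpos": joint angles; "joint_velocities": joint speeds; "effort": joint torques, N m; "tool_pos": TCP position; "tool_rot": TCP orientation; "force": force on the tool from outside, world axes, zero at the start; "wrist_torque": the same for the moment, N m; "grip_width": finger opening in m; "grasp_force": force on a finger pad.
Only numpy, scipy, OpenCV 4.12 (cv2) and the standard library are available. Lean on these libraries where they do the work, as an engineer would, in place of code of your own. Each camera call takes 0.05 s, during which the arm holds its last target. There are 200 camera calls.

## Working session

There is one attempt and no reset: what is moved stays moved. The work goes in short steps, Python scripts to look and compute and a tool call to move; the robot and the scene stay as the last step left them, time stands still between calls to the robot, and variables do not carry over. Pictures are saved under pics/ and viewed, at most 10 in all, crops included, and the job is handed in when it is done.

Besides the shell and the picture viewer there is one more tool, called after "Request:" as name(argument=value, ...), one argument or row to a line, values as JSON. drive_tool: Moves the arm, as the interface text tells. Its arguments: {"type":"object","properties":{"moves":{"type":"array","items":{"type":"number"}},"squeeze":{"type":"number"}},"required":["moves"]}

```bash
mkdir -p pics
cat > h.py <<'E'
import numpy as np, cv2
from scipy.spatial.transform import Rotation as R
from cell import env
def T(o=None):
    o=o or env.get_obs(); M=np.eye(4); M[:3,:3]=R.from_euler('xyz',o['tool_rot'],degrees=True).as_matrix(); M[:3,3]=o['tool_pos']; return M
def cloud(name):
    m=env.camera_model(name); K=np.array(m['K']); 
    im,d=env.read_camera(name)
    v,u=np.mgrid[:400,:640]; X=np.stack([(u-K[0,2])/K[0,0]*d,(v-K[1,2])/K[1,1]*d,d],-1)
    Rm=cv2.Rodrigues(np.array(m['rvec'],float))[0]
    return im,d,(X-np.array(m['tvec']).ravel())@Rm
E
python3 - <<'E'
from h import *
print(env.get_obs())
for n in('top','side'):
    im,d,P=cloud(n); cv2.imwrite(f'pics/{n}.png',im[...,::-1]); np.savez(f'{n}.npz',im=im,d=d,P=P); print(n,env.camera_model(n))
print(env.camera_model('wrist'))
E
```

```text
{'time_s': 0.0, 'qpos': array([-66.22804182,  18.43749429,  -4.01558696,  83.17507723,
         1.29557928,  78.5408653 ,  -3.25994964]), 'joint_velocities': array([-0.0084081 , -0.07678967,  0.09562824,  0.14294053, -0.0077588 ,
       -0.03679794, -0.01378796]), 'effort': array([ 1.29868763e-04, -4.91274691e+01, -4.03742613e-01, -3.12516475e+01,
       -6.38633547e-02,  4.40821680e-02,  1.56555138e-04]), 'tool_pos': array([0.25343337, 0.59795449, 0.22147773]), 'tool_rot': array([-1.79891840e+02,  6.34798204e-03,  1.57038020e+02]), 'force': array([ 0.1523513 , -0.26022728,  0.03763528]), 'wrist_torque': array([-0.02042404, -0.0012419 , -0.0023935 ]), 'grasp_force': 0.0, 'grip_width': 0.08684106652901638}
top {'K': array([[446.53685763,   0.        , 321.51542944],
       [  0.        , 446.53685763, 201.21239994],
       [  0.        ,   0.        ,   1.        ]]), 'rvec': array([ 2.23014866, -2.17502589,  0.05235944]), 'tvec': array([-0.02652093,  0.62740044,  1.1338185 ])}
side {'K': array([[372.09289564,   0.        , 328.77075629],
       [  0.        , 372.09289564, 194.1213627 ],
       [  0.        ,   0.        ,   1.        ]]), 'rvec': array([ 2.16897524, -0.1100559 ,  0.03257639]), 'tvec': array([-0.6229341 ,  0.10937015,  0.97395064])}
{'K': array([[309.70691629,   0.        , 319.25795165],
       [  0.        , 309.70691629, 199.40334972],
       [  0.        ,   0.        ,   1.        ]]), 'tool_from_camera': array([[ 6.97405236e-05, -9.69667815e-01, -2.44426519e-01,
         6.52042020e-02],
       [ 9.99999974e-01,  1.42967274e-05,  2.28606314e-04,
        -4.87167999e-05],
       [-2.18177686e-04, -2.44426528e-01,  9.69667791e-01,
        -1.61258206e-01],
       [ 0.00000000e+00,  0.00000000e+00,  0.00000000e+00,
         1.00000000e+00]])}
```

View pics/top.png

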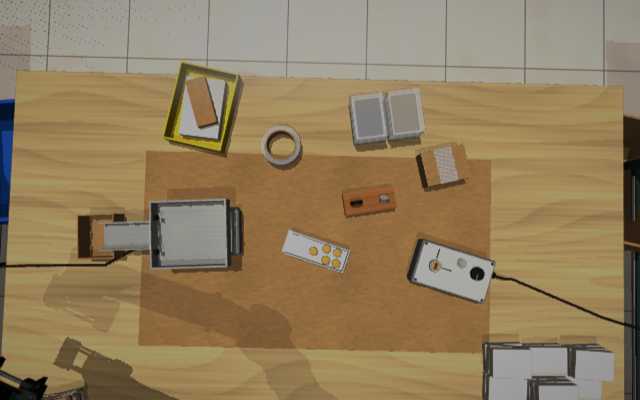

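View pics/side.png

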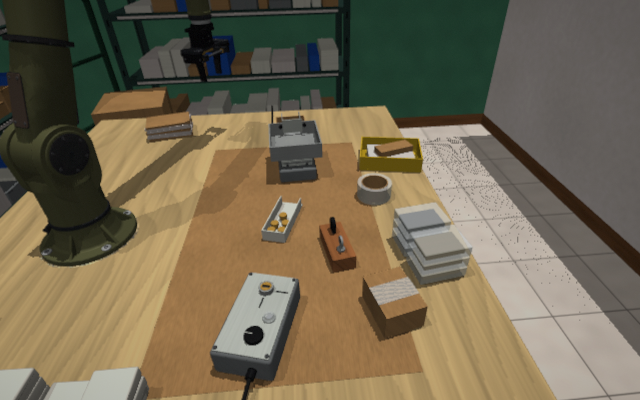

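The top view shows world +y to the left and +x up. The pan is at about (189,234), the tray at (316,251) and the key block at (369,200) with the black bow on the left. The controller is at (452,270) with its switch at (436,265). Next I measure these and zoom in.

```bash
cat > m.py <<'E'
from h import *
z=np.load('top.npz'); im,P=z['im'],z['P']
for n,(u,v) in dict(tray=(300,249),trayrt=(343,262),pan=(189,234),block=(370,207),sw=(436,265),ctl=(450,255),bench=(300,300)).items(): print(n,(u,v),P[v,u].round(4))
def rect(n,box,lo,hi,sel=None):
    u0,v0,u1,v1=box; S=P[v0:v1,u0:u1]; m=(S[...,2]>lo)&(S[...,2]<hi)&np.isfinite(S).all(-1)
    m=cv2.morphologyEx(m.astype(np.uint8),cv2.MORPH_OPEN,np.ones((2,2)))
    k,l,st,c=cv2.connectedComponentsWithStats(m); i=1+st[1:,4].argmax(); Q=S[l==i]
    r=cv2.minAreaRect(Q[:,:2].astype(np.float32)); print(n,len(Q),'c',np.round(r[0],4),'size',np.round(r[1],4),'ang',round(r[2],2),'zmed',np.median(Q[:,2]).round(4)); return Q
rect('tray',(270,220,362,285),.012,.06)
rect('block',(335,180,405,222),.030,.045)
rect('bow',(335,170,405,222),.05,.09)
rect('ctl',(400,230,505,310),.05,.067)
rect('collar',(400,230,505,310),.0695,.09)
rect('panrim',(130,180,250,290),.108,.135)
rect('panfloor',(130,180,235,290),.07,.09)
b=cv2.resize(im[215:290,260:410][:, :],None,fx=5,fy=5,interpolation=cv2.INTER_CUBIC)
s=np.load('side.npz')['im']
a=cv2.resize(s[180:290,250:380],None,fx=4,fy=4,interpolation=cv2.INTER_CUBIC)
cv2.imwrite('pics/z1.png',a[...,::-1]); cv2.imwrite('pics/z2.png',b[...,::-1])
E
python3 m.py
```

```text
tray (300, 249) [0.5036 0.0415 0.0038]
trayrt (343, 262) [ 0.473  -0.0701  0.0045]
pan (189, 234) [0.5379 0.3077 0.0757]
block (370, 207) [ 0.6154 -0.1331  0.036 ]
sw (436, 265) [ 0.4771 -0.2931  0.068 ]
ctl (450, 255) [ 0.5019 -0.3285  0.0628]
bench (300, 300) [0.3735 0.038  0.0049]
tray 102 c [ 0.4775 -0.0056] size [0.0628 0.0298] ang 72.63 zmed 0.0203
block 1050 c [ 0.6233 -0.1022] size [0.0549 0.206 ] ang 9.72 zmed 0.0372
bow 48 c [ 0.6235 -0.099 ] size [0.0085 0.0328] ang 4.82 zmed 0.0695
ctl 3085 c [ 0.4895 -0.2257] size [0.4733 0.1139] ang 74.21 zmed 0.0612
collar 119 c [ 0.5209 -0.2122] size [0.4292 0.0313] ang 70.44 zmed 0.0709
panrim 654 c [0.5366 0.2106] size [0.1701 0.4359] ang 3.29 zmed 0.1155
panfloor 4238 c [0.545  0.1887] size [0.1486 0.3912] ang 3.29 zmed 0.0774
```

View pics/z1.png

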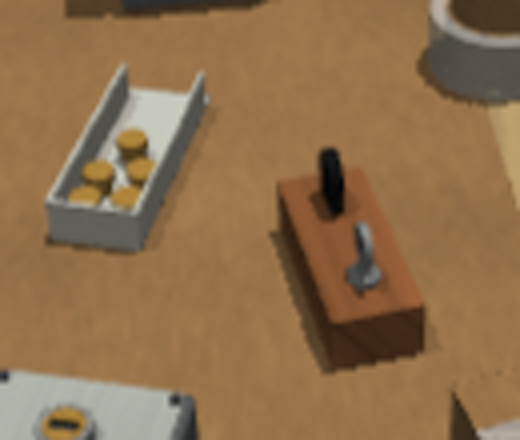

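The zoom shows the tray's closed end towards the controller, with the knobs there. The open spout points to the feeder (+y). The flat key is in the block's +y slot.

```bash
cat >> h.py <<'E'
def ray(name,uv,zp,Tw=None):
    """pixels -> points on plane z=zp (zp scalar); Tw needed for wrist"""
    uv=np.atleast_2d(np.asarray(uv,float)); m=env.camera_model(name); K=np.array(m['K'])
    x=(uv-K[:2,2])/K[0,0]
    if name=='wrist':
        r=np.linalg.norm(x,axis=1)+1e-9; D=np.c_[x/r[:,None]*np.sin(r)[:,None],np.cos(r)]
        M=Tw@np.array(m['tool_from_camera']); D=D@M[:3,:3].T; C=M[:3,3]
    else:
        Rm=cv2.Rodrigues(np.array(m['rvec'],float))[0]; D=np.c_[x,np.ones(len(x))]@Rm; C=-Rm.T@np.array(m['tvec']).ravel()
    return C+D*((zp-C[2])/D[:,2])[:,None]
E
python3 - <<'E'
from h import *
z=np.load('top.npz'); im,P,d=z['im'],z['P'],z['d']; Z=np.where(d>0,P[...,2],-1); hsv=cv2.cvtColor(im,cv2.COLOR_RGB2HSV)
def rect(n,box,m,zp):
    u0,v0,u1,v1=box; M=np.zeros(m.shape,np.uint8); M[v0:v1,u0:u1]=m[v0:v1,u0:u1]
    M=cv2.morphologyEx(M,cv2.MORPH_OPEN,np.ones((3,3))) 
    cs=cv2.findContours(M,0,2)[0]
    if not cs: print(n,'none');return
    c=max(cs,key=cv2.contourArea)
    X=ray('top',c[:,0]+0.0,zp)[:,:2].astype(np.float32); r=cv2.minAreaRect(X)
    print(n,'px',cv2.boundingRect(c),'c',np.round(r[0],4),'size',np.round(r[1],4),'ang',round(r[2],1))
w=(hsv[...,1]<50)&(hsv[...,2]>110)
print('tray sat',hsv[249,300],hsv[207,370],im[265,436])
gold=(hsv[...,1]>110)&(hsv[...,2]>150)
rect('tray',(270,225,362,280),(w|gold),.02)
rect('block',(335,180,405,222),(Z>.025)&(Z<.1),.038)
rect('ctl',(400,230,505,310),(Z>.045)&(Z<.1),.062)
rect('collar',(420,250,455,280),(gold)&(Z>0),.074)
rect('pan',(140,190,238,280),(Z>.09)&(Z<.14),.122)
rect('panfloor',(140,190,238,280),(Z>.07)&(Z<.085),.078)
rect('bowblack',(340,185,372,215),im.max(-1)<45,.077)
E
```

```text
tray sat [150   1 172] [ 12 171 140] [57 56 55]
tray px (282, 230, 66, 40) c [0.5014 0.0041] size [0.1593 0.0617] ang 73.0
block px (343, 187, 53, 29) c [ 0.6309 -0.1301] size [0.0547 0.1304] ang 9.7
ctl px (410, 240, 85, 64) c [ 0.4627 -0.3344] size [0.1907 0.1091] ang 74.1
collar none
pan px (149, 201, 42, 69) c [0.5375 0.341 ] size [0.1595 0.0922] ang 4.4
panfloor px (157, 202, 68, 64) c [0.5394 0.3034] size [0.1513 0.1615] ang 2.3
bowblack px (351, 201, 11, 4) c [ 0.6247 -0.0942] size [0.0069 0.0251] ang 9.6
```

Request:
drive_tool(
  moves=[-11.6,-12.7,0,8.4,87,-11.6,-12.7,0,8.4,87,-11.6,-12.7,0,8.4,87,-11.6,-12.7,0,8.4,87,-11.6,-12.7,0,8.4,87],
)

```text
time_s: 0.72
tool_pos: [0.358, 0.3016, 0.2223]
tool_rot: [-180.0, 0.0, 103.0]
force: [0.7, 0.7, -0.4]
grip_width: 0.0868
grasp_force: 0.0
```

```bash
cat >> h.py <<'E'
def go(x,y,z,yaw):
    o=env.get_obs(); M=T(o); s=M[:3,:3].T@(np.array([x,y,z])-M[:3,3])/.04
    a=-((yaw-o['tool_rot'][2]+180)%360-180)/10
    print('t',round(o['time_s'],2),'pos',o['tool_pos'].round(4),'rot',o['tool_rot'].round(1),'F',o['force'].round(1),'w',round(o['grip_width'],4),'g',round(o['grasp_force'],1),'q',o['qpos'].round(0)); print('SHIFT',s.round(3),'turn',round(a,2))
E
python3 -c "
from h import *
go(.4846,-.0509,.10,73)"
```

```text
t 0.72 pos [0.358  0.3016 0.2223] rot [-180.    0.  103.] F [ 0.7  0.7 -0.4] w 0.0868 g 0.0 q [-53.  -4.   9. 108.   1.  76. -31.]
SHIFT [-9.298  1.107  3.057] turn 3.0
```

Request:
drive_tool(
  moves=[-9.3,1.1,1.0,3,87,-9.3,1.1,1.5,3,87,-9.3,1.1,2,3,87,-9.3,1.1,2.3,3,87,-9.3,1.1,2.3,3,87],
)

```text
time_s: 1.35
tool_pos: [0.4621, 0.0168, 0.1523]
tool_rot: [180.0, -0.0, 73.3]
force: [0.8, 1.2, -0.4]
grip_width: 0.087
grasp_force: 0.0
```

Request:
drive_tool(
  moves=[-1.3,0.15,0,0,87,-1.3,0.15,0,0,87],
)

```text
time_s: 1.6
tool_pos: [0.4516, -0.0373, 0.1523]
tool_rot: [-179.9, 0.0, 72.9]
force: [-0.1, 0.1, 0.2]
grip_width: 0.0869
grasp_force: 0.0
```

```bash
python3 -c "
from h import *
go(.4846,-.0509,.006,73)
M=T();im,d=env.read_camera('wrist');np.savez('w1.npz',im=im,d=d,M=M);cv2.imwrite('pics/w1.png',im[...,::-1])"
```

```text
t 1.6 pos [ 0.4516 -0.0373  0.1523] rot [-179.9    0.    72.9] F [-0.1  0.1  0.2] w 0.0869 g 0.0 q [-33.  -5.  33. 116.   3.  68. -18.]
SHIFT [-0.079  0.892  3.658] turn -0.01
```

View pics/w1.png

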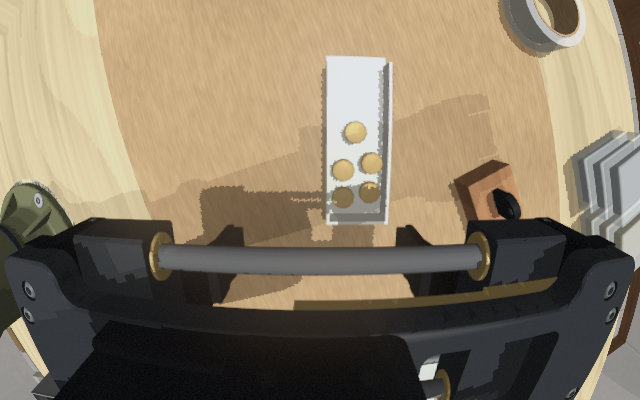

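```bash
python3 -c "
from h import *
M=np.load('w1.npz')['M']
p=np.r_[ray('wrist',[[329,222],[387,223],[391,64]],.032,M),ray('wrist',[[327,57],[385,58]],.003,M)]
print(p.round(4)); k=ray('wrist',[[343,197],[370,193],[343,170],[372,163],[355,132]],.021,M)
ax=(p[2]-p[1])[:2];ax/=np.linalg.norm(ax);print('yaw',np.degrees(np.arctan2(ax[1],ax[0])))
mid=(p[0]+p[1])[:2]/2; o=mid+.08*ax; print('origin',o,'knobs along',((k[:,:2]-o)@ax).round(3),'spout',((p[3:,:2]-o)@ax).round(3),'across',((p[:,:2]-o)@[-ax[1],ax[0]]).round(3))
g=o-.055*ax; go(g[0],g[1],.006,np.degrees(np.arctan2(ax[1],ax[0])))
"
```

```text
[[ 0.4536 -0.0663  0.032 ]
 [ 0.5073 -0.0842  0.032 ]
 [ 0.5513  0.0603  0.032 ]
 [ 0.4992  0.0875  0.003 ]
 [ 0.5553  0.0714  0.003 ]]
yaw 73.07001632817372
origin [0.50375353 0.00127544] knobs along [-0.057 -0.053 -0.031 -0.024  0.006] spout [0.081 0.082] across [ 0.028 -0.028 -0.028  0.029 -0.029]
t 1.65 pos [ 0.4522 -0.0345  0.1525] rot [-180.    -0.    73.1] F [-0.6  1.2 -0.2] w 0.0868 g 0.0 q [-33.  -5.  33. 116.   3.  68. -18.]
SHIFT [-0.147  0.976  3.663] turn 0.0
```

Request:
drive_tool(
  moves=[-0.15,0.98,1,0,87,-0.15,0.98,2.2,0,87,-0.15,0.98,3.2,0,87,-0.15,0.98,3.65,0,87,-0.15,0.98,3.65,0,87],
)

```text
time_s: 2.28
tool_pos: [0.4879, -0.049, 0.0061]
tool_rot: [-179.9, 0.0, 73.4]
force: [-0.4, -0.7, 0.6]
grip_width: 0.0869
grasp_force: 0.0
```

Request:
drive_tool(
  moves=[0,0,0,0,62,0,0,0,0,58,0,0,0,0,50,0,0,0,0,50,0,0,0,0,50],
  squeeze=30,
)

```text
time_s: 2.9
tool_pos: [0.4886, -0.0498, 0.0074]
tool_rot: [-180.0, -0.0, 73.3]
force: [-2.8, 0.4, 6.7]
grip_width: 0.0597
grasp_force: 29.9
```

Request:
drive_tool(
  moves=[0,0,0,0,50,0,0,0,0,50,0,0,-0.1,0,50,0,0,-0.25,0,50],
  squeeze=60,
)

```text
time_s: 3.4
tool_pos: [0.4879, -0.05, 0.0166]
tool_rot: [-180.0, 0.0, 73.3]
force: [-0.7, 0.5, -3.2]
grip_width: 0.0596
grasp_force: 59.9
```

```bash
python3 -c "
from h import *
go(.5,0,.1,73)
print(env.get_obs()['wrist_torque'])
im,d=env.read_camera('side');cv2.imwrite('pics/s2.png',cv2.resize(im[100:290,200:420],None,fx=3,fy=3)[...,::-1])"
```

```text
t 3.4 pos [ 0.4879 -0.05    0.0166] rot [-180.     0.    73.3] F [-0.7  0.5 -3.2] w 0.0596 g 59.9 q [-29.  13.  35. 119.  -9.  51.  -6.]
SHIFT [ 1.284 -0.072 -2.086] turn 0.03
[-0.17547108  0.0805433  -0.01615747]
```

View pics/s2.png

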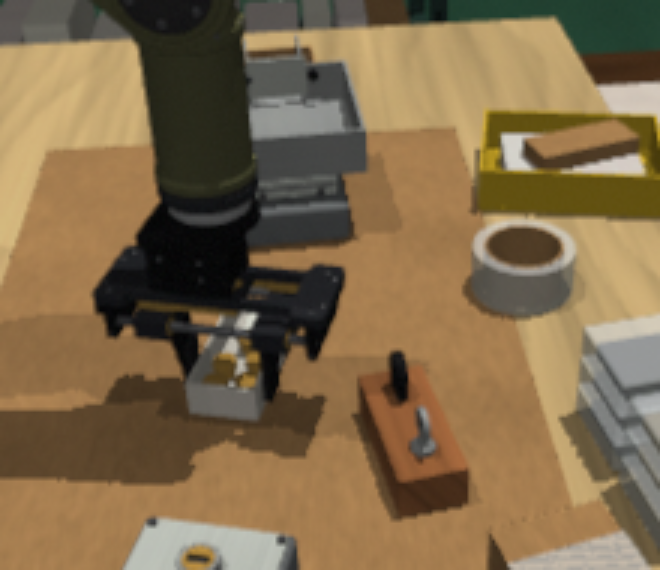

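Request:
drive_tool(
  moves=[0,0,-0.15,0,50,0,0,-0.5,0,50,0,0,-1.0,0,50,0,0,-1.5,0,50,0,0,-2.0,0,50],
)

```text
time_s: 4.08
tool_pos: [0.4887, -0.0501, 0.0983]
tool_rot: [180.0, -0.0, 73.3]
force: [0.2, -0.1, -2.8]
grip_width: 0.0595
grasp_force: 59.9
```

Request:
drive_tool(
  moves=[0,0,-0.5,0,50,0,0,-1,0,50,0,0,-1.4,0,50,0,0,-1.6,0,50,0,0,-1.6,0,50],
)

```text
time_s: 4.7
tool_pos: [0.4887, -0.0499, 0.1612]
tool_rot: [180.0, -0.0, 73.3]
force: [-0.6, 0.6, -3.0]
grip_width: 0.0593
grasp_force: 59.9
```

```bash
python3 -c "
from h import *
M=T();im,d=env.read_camera('wrist');np.savez('w2.npz',im=im,d=d,M=M);cv2.imwrite('pics/w2.png',im[...,::-1])
go(.5448,.193,.16,93)
z=np.load('top.npz');P=z['P'];S=P[200:275,229:250].reshape(-1,3);S=S[z['d'][200:275,229:250].ravel()>0];q=S[S[:,2]>.02]
for y in np.arange(.16,.24,.01):
  k=q[abs(q[:,1]-y)<.005]; print(round(y,2),len(k),k[:,2].max().round(3) if len(k) else '')"
```

```text
t 4.75 pos [ 0.4883 -0.0499  0.1606] rot [-180.     0.    73.3] F [-1.2  0.4 -3.2] w 0.0596 g 59.9 q [-33.   1.  36. 111.  -0.  69. -13.]
SHIFT [ 6.223 -0.39   0.014] turn -1.97
0.16 0 
0.17 0 
0.18 0 
0.19 92 0.049
0.2 223 0.098
0.21 258 0.096
0.22 5 0.05
0.23 0
```

View pics/w2.png

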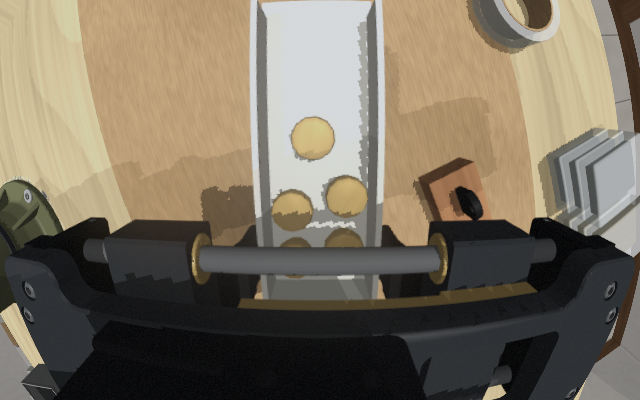

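The tray is carried level with all five knobs still in it. Next I move to the pan.

Request:
drive_tool(
  moves=[0.15,0,0,-0.1,50,0.5,0,0,-0.3,50,1.1,-0.05,0,-0.5,50,1.8,-0.1,0,-0.7,50,2.5,-0.15,0,-0.9,50],
)

```text
time_s: 5.38
tool_pos: [0.5118, 0.0506, 0.1607]
tool_rot: [-180.0, -0.0, 82.6]
force: [0.5, 0.2, -2.9]
grip_width: 0.0598
grasp_force: 59.9
```

```bash
python3 -c "
from h import *
go(.5448,.193,.16,93)"
```

```text
t 5.38 pos [0.5118 0.0506 0.1607] rot [-180.    -0.    82.6] F [ 0.5  0.2 -2.9] w 0.0598 g 59.9 q [-38.   4.  31. 108.  -2.  69. -14.]
SHIFT [3.636 0.357 0.019] turn -1.04
```

Request:
drive_tool(
  moves=[0.7,0.05,0,-0.2,50,1.4,0.1,0,-0.4,50,2.1,0.2,0,-0.6,50,2.7,0.28,0,-0.8,50,3.15,0.32,0,-0.95,50],
)

```text
time_s: 6.0
tool_pos: [0.5413, 0.1724, 0.1607]
tool_rot: [-180.0, 0.0, 92.0]
force: [-0.1, 0.9, -3.4]
grip_width: 0.0596
grasp_force: 59.9
```

Request:
drive_tool(
  moves=[0.25,0.02,0,-0.1,50,0.4,0.03,0,-0.1,50,0.45,0.03,0,-0.1,50,0.45,0.03,0,-0.1,50],
)

```text
time_s: 6.5
tool_pos: [0.5416, 0.1882, 0.1609]
tool_rot: [180.0, 0.0, 92.8]
force: [0.5, -0.2, -2.1]
grip_width: 0.0596
grasp_force: 59.9
```

```bash
python3 -c "
from h import *
go(.5448,.193,.16,93)
M=T();im,d,P=cloud('top');
b=im[170:300,120:320]
cv2.imwrite('pics/t3.png',cv2.resize(b,None,fx=4,fy=4)[:520,:800,::-1])"
```

```text
t 6.5 pos [0.5416 0.1882 0.1609] rot [180.    0.   92.8] F [ 0.5 -0.2 -2.1] w 0.0596 g 59.9 q [-44.  12.  25. 100.  -5.  70. -15.]
SHIFT [0.116 0.085 0.023] turn -0.02
```

View pics/t3.png

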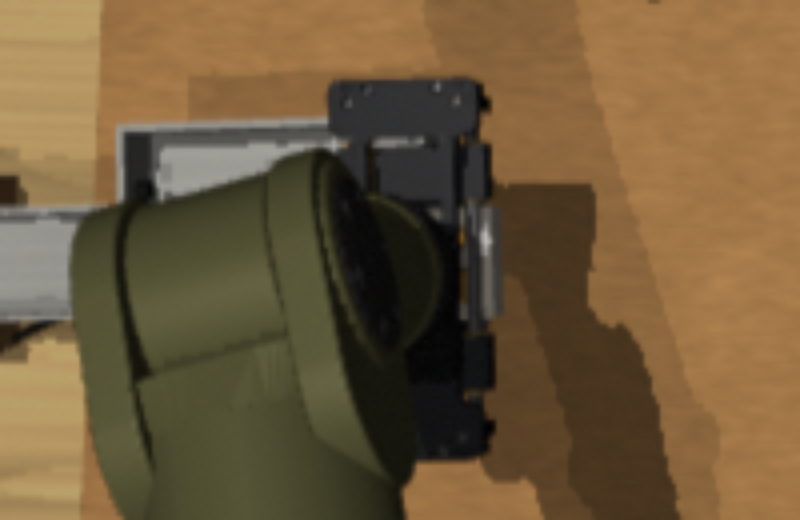

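Request:
drive_tool(
  moves=[0,0.08,0.2,0,50,0,0.08,0.45,0,50,0,0.08,0.5,0,50,0,0.08,0.5,0,50],
  squeeze=60,
)

```text
time_s: 7.05
tool_pos: [0.5446, 0.1888, 0.1404]
tool_rot: [-180.0, 0.0, 92.8]
force: [-0.4, -0.3, -2.8]
grip_width: 0.0599
grasp_force: 59.9
```

Request:
drive_tool(
  moves=[0,0,0,0,50,0,0,0,0,50],
  squeeze=14,
)

```text
time_s: 7.3
tool_pos: [0.545, 0.189, 0.1411]
tool_rot: [180.0, -0.0, 92.8]
force: [0.8, -0.1, -2.9]
grip_width: 0.0598
grasp_force: 14.0
```

Request:
drive_tool(
  moves=[0,0,0,0,50,0,0,0,0,50],
  squeeze=9,
)

```text
time_s: 7.55
tool_pos: [0.545, 0.1892, 0.1413]
tool_rot: [180.0, -0.0, 92.8]
force: [-0.2, 0.3, -2.4]
grip_width: 0.06
grasp_force: 9.0
```

```bash
cat > tilt.py <<'E'
from h import *
import sys
M=T();im,d=env.read_camera('wrist');np.savez(sys.argv[1]+'.npz',im=im,d=d,M=M);cv2.imwrite('pics/'+sys.argv[1]+'.png',im[...,::-1])
m=env.camera_model('wrist');K=np.array(m['K']);C=np.array(m['tool_from_camera'])
for u in (300,330):
  for v in (20,50,80,110,140,170,200,220):
    x=(np.array([u,v])-K[:2,2])/K[0,0];r=np.linalg.norm(x)+1e-9;D=np.r_[x/r*np.sin(r),np.cos(r)];p=M@C@np.r_[D/D[2]*d[v,u],1]; print(u,v,(p[:3]-M[:3,3]).round(3),im[v,u])
go(.5448,.193,.16,93); print(env.get_obs()['wrist_torque'])
E
python3 tilt.py w4
```

```text
300 20 [-0.02   0.143 -0.063] [198 202 199]
300 50 [-0.018  0.117 -0.052] [218 221 220]
300 80 [-0.016  0.094 -0.044] [218 222 220]
300 110 [-0.015  0.074 -0.038] [218 221 221]
300 140 [-0.013  0.055 -0.029] [201 203 202]
300 170 [-0.011  0.04  -0.005] [197 171 118]
300 200 [-0.01   0.024 -0.   ] [204 178 120]
300 220 [-0.01   0.014  0.004] [159 135  87]
330 20 [ 0.002  0.144 -0.064] [203 207 205]
330 50 [ 0.003  0.118 -0.053] [217 221 220]
330 80 [ 0.004  0.095 -0.045] [218 222 221]
330 110 [ 0.004  0.075 -0.036] [214 214 208]
330 140 [ 0.005  0.056 -0.029] [214 214 207]
330 170 [ 0.005  0.041 -0.005] [202 176 122]
330 200 [ 0.006  0.021 -0.016] [143 142 135]
330 220 [0.006 0.016 0.005] [186 160 104]
t 7.6 pos [0.545  0.1892 0.1412] rot [180.   -0.   92.8] F [-0.5  0.  -0.8] w 0.0598 g 9.0 q [-44.  13.  25. 101.  -6.  67. -14.]
SHIFT [ 0.095  0.001 -0.47 ] turn -0.02
[0.00170604 0.10772754 0.04191606]
```

The tray has tilted to about 22°, with its nose on the pan floor. Raising the pivot will steepen it.

Request:
drive_tool(
  moves=[0,0,-0.2,0,50,0,0,-0.4,0,50,0,0,-0.6,0,50,0,0,-0.8,0,50,0,0,-1.0,0,50],
  squeeze=8,
)

```text
time_s: 8.22
tool_pos: [0.5449, 0.189, 0.1815]
tool_rot: [180.0, -0.0, 92.8]
force: [0.8, -0.8, -1.5]
grip_width: 0.0598
grasp_force: 8.0
```

```bash
python3 tilt.py w5|awk 'NR>8'
```

```text
330 20 [ 0.003  0.158 -0.105] [210 213 211]
330 50 [ 0.003  0.126 -0.086] [222 201 141]
330 80 [ 0.004  0.099 -0.072] [225 229 222]
330 110 [ 0.005  0.075 -0.058] [226 229 222]
330 140 [ 0.006  0.055 -0.046] [225 229 222]
330 170 [ 0.006  0.036 -0.033] [224 228 221]
330 200 [ 0.007  0.02  -0.022] [147 148 141]
330 220 [ 0.007  0.009 -0.017] [145 145 138]
t 8.28 pos [0.5455 0.1892 0.1827] rot [ 1.799e+02 -1.000e-01  9.280e+01] F [ 0.1 -0.3 -0.3] w 0.0598 g 8.0 q [-44.  11.  25.  98.  -5.  72. -15.]
SHIFT [ 0.096 -0.014  0.567] turn -0.02
[-0.05833245 -0.05322012 -0.03739781]
```

Request:
drive_tool(
  moves=[0,0,-0.2,0,50,0,0,-0.4,0,50,0,0,-0.6,0,50,0,0,-0.7,0,50,0,0,-0.8,0,50],
  squeeze=8,
)

```text
time_s: 8.9
tool_pos: [0.5448, 0.1889, 0.213]
tool_rot: [-180.0, 0.0, 92.8]
force: [-0.5, 0.6, -1.3]
grip_width: 0.06
grasp_force: 8.0
```

```bash
python3 tilt.py w6|awk 'NR>8'
```

```text
330 20 [ 0.003  0.169 -0.136] [206 209 207]
330 50 [ 0.004  0.133 -0.117] [220 201 139]
330 80 [ 0.004  0.099 -0.073] [223 226 220]
330 110 [ 0.005  0.075 -0.059] [224 228 221]
330 140 [ 0.006  0.055 -0.044] [224 227 220]
330 170 [ 0.006  0.036 -0.034] [223 227 220]
330 200 [ 0.007  0.02  -0.023] [146 147 140]
330 220 [ 0.007  0.009 -0.016] [143 142 136]
t 8.95 pos [0.545  0.189  0.2135] rot [180.   -0.   92.8] F [-0.4 -0.3 -1.9] w 0.0602 g 8.0 q [-44.  10.  25.  96.  -4.  75. -15.]
SHIFT [ 9.900e-02 -1.000e-03  1.339e+00] turn -0.02
[-0.12524582  0.00539051 -0.01787437]
```

View pics/w6.png

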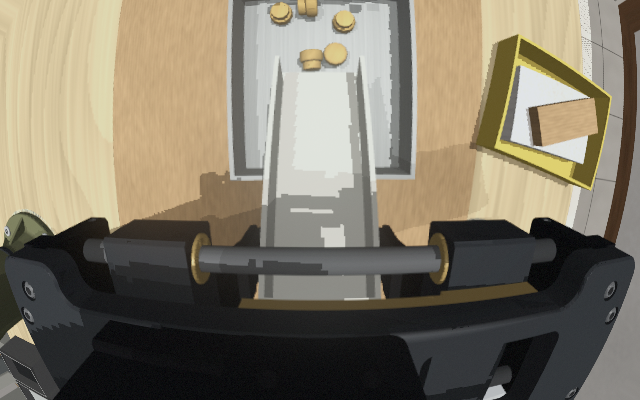

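All five knobs lie in the pan, at (281,13), (307,6), (344,20), (312,59) and (335,53), and the tray is empty. I squeeze, raise and go back.

Request:
drive_tool(
  moves=[0,0,0,0,50,0,0,-0.4,0,50,0,0,-1.2,0,50,-0.5,0,-1.2,0,50,-1.5,0,-1.2,0,50],
  squeeze=60,
)

```text
time_s: 9.57
tool_pos: [0.5476, 0.1292, 0.2608]
tool_rot: [180.0, -0.0, 93.0]
force: [-0.4, -0.2, -1.2]
grip_width: 0.0593
grasp_force: 60.0
```

Request:
drive_tool(
  moves=[-1.2,0.1,0,0.4,50,-2.3,0.3,0,0.9,50,-3.3,0.6,0,1.4,50,-4.2,0.8,0,1.9,50,-4.5,0.9,0,2.0,50],
)

```text
time_s: 10.2
tool_pos: [0.592, -0.0533, 0.2606]
tool_rot: [-180.0, 0.1, 72.5]
force: [-0.1, -0.4, -0.9]
grip_width: 0.0596
grasp_force: 60.0
```

```bash
python3 -c "
from h import *
go(.488,-.05,.100,73)"
```

```text
t 10.2 pos [ 0.592  -0.0533  0.2606] rot [-1.80e+02  1.00e-01  7.25e+01] F [-0.1 -0.4 -0.9] w 0.0596 g 60.0 q [-29.  12.  37.  89.  -7.  81.  -9.]
SHIFT [-0.697 -2.503  4.017] turn -0.05
```

Request:
drive_tool(
  moves=[-0.3,-1.3,1.0,0,50,-0.7,-2.5,2.2,0,50,-0.7,-2.5,3.4,0,50,-0.7,-2.5,4.0,0,50,-0.7,-2.5,4.2,0,50],
)

```text
time_s: 10.82
tool_pos: [0.4872, -0.0454, 0.0914]
tool_rot: [-179.8, 0.0, 72.9]
force: [0.2, -0.0, 0.9]
grip_width: 0.0595
grasp_force: 60.0
```

Request:
drive_tool(
  moves=[0,0,0,0,50,-0.05,0,0.2,0,50,-0.1,0,0.5,0,50,-0.15,0,0.8,0,50,-0.2,0,1.1,0,50],
  squeeze=7,
)

```text
time_s: 11.45
tool_pos: [0.4863, -0.0541, 0.048]
tool_rot: [-180.0, 0.0, 72.8]
force: [-0.1, -0.5, -0.2]
grip_width: 0.0596
grasp_force: 7.0
```

Request:
drive_tool(
  moves=[0,0,0.3,0,50,0,0,0.6,0,50,0,0,0.8,0,50,0,0,1.0,0,50,0,0,1.0,0,50],
  squeeze=6,
)

```text
time_s: 12.08
tool_pos: [0.4862, -0.0538, 0.0083]
tool_rot: [-180.0, 0.0, 72.8]
force: [-0.5, -0.6, -0.2]
grip_width: 0.0601
grasp_force: 6.0
```

```bash
python3 tilt.py w7|awk 'NR>8'
```

```text
330 20 [ 0.043  0.116 -0.006] [214 217 220]
330 50 [ 0.038  0.1   -0.006] [214 217 220]
330 80 [ 0.033  0.084 -0.007] [214 218 220]
330 110 [ 0.028  0.068 -0.005] [214 217 217]
330 140 [ 0.024  0.052 -0.006] [214 217 214]
330 170 [ 0.019  0.037 -0.006] [213 217 211]
330 200 [ 0.014  0.021 -0.005] [213 215 208]
330 220 [ 0.011  0.01  -0.005] [137 137 130]
t 12.12 pos [ 0.4863 -0.0538  0.0086] rot [-180.     0.    72.8] F [ 0.1  0.4 -0.7] w 0.06 g 6.0 q [-30.  13.  36. 119. -10.  50.  -5.]
SHIFT [ 6.326 -0.425 -3.786] turn -2.02
[-0.08712737  0.08619153  0.00772436]
```

The tray is flat on the bench. I release it, lift, and go to look at the key.

Request:
drive_tool(
  moves=[0,0,0,0,70,0,0,0,0,87,0,0,0,0,87,0,0,-0.6,0,87,0,0,-1.8,0,87],
)

```text
time_s: 12.75
tool_pos: [0.4846, -0.0538, 0.0802]
tool_rot: [-179.8, 0.1, 72.8]
force: [0.5, 0.2, 0.0]
grip_width: 0.0866
grasp_force: 0.0
```

Request:
drive_tool(
  moves=[0,0,-1.2,0,87,-1,1.5,-2.2,-1,87,-2.1,3,-2.2,-2,87,-2.1,4.6,-2.2,-2.7,87,-2.1,4.6,-2.2,-2.7,87],
)

```text
time_s: 13.38
tool_pos: [0.6393, -0.19, 0.1689]
tool_rot: [180.0, 0.1, 99.9]
force: [0.4, 0.5, 1.3]
grip_width: 0.0873
grasp_force: 0.0
```

```bash
python3 -c "
from h import *
M=T();im,d=env.read_camera('wrist');np.savez('w8.npz',im=im,d=d,M=M);cv2.imwrite('pics/w8.png',im[...,::-1])
go(.625,-.095,.043,99.7)
h,w=400,640
"
```

```text
t 13.43 pos [ 0.642  -0.1926  0.1679] rot [179.9   0.3  99.8] F [ 2.8 -1.5  0.6] w 0.087 g 0.0 q [-16.  26.  40.  86. -17.  74.  36.]
SHIFT [ 2.494 -0.011  3.11 ] turn 0.01
```

View pics/w8.png

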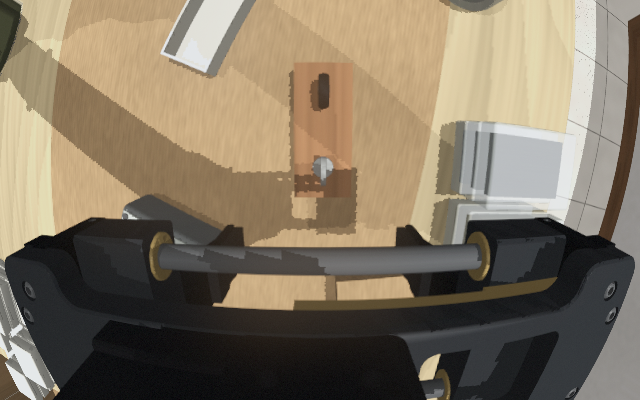

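The black bow appears at about (324,90), with the block at u 294–352 and v 62–197.

```bash
python3 -c "
from h import *
z=np.load('w8.npz');im,d,M=z['im'],z['d'],z['M']
m=np.zeros((400,640),np.uint8);m[60:120,305:345]=(im.max(-1)<75)[60:120,305:345]
c=max(cv2.findContours(m,0,2)[0],key=cv2.contourArea);print(cv2.boundingRect(c),cv2.contourArea(c))
q=c[:,0].astype(float);top=ray('wrist',q,.074,M)
r=cv2.minAreaRect(top[:,:2].astype(np.float32));print('bow rect@.074',r)
hsv=cv2.cvtColor(im,cv2.COLOR_RGB2HSV)
m=np.zeros((400,640),np.uint8);m[50:180,280:365]=((hsv[...,0]<14)&(hsv[...,1]>120)&(hsv[...,2]>110)|(im.max(-1)<75))[50:180,280:365]
m=cv2.morphologyEx(m,cv2.MORPH_OPEN,np.ones((5,5)))
c=max(cv2.findContours(m,0,2)[0],key=cv2.contourArea);print(cv2.boundingRect(c))
print('block',cv2.minAreaRect(ray('wrist',c[:,0].astype(float),.038,M)[:,:2].astype(np.float32)))
for v in (80,130):
  row=[u for u in range(285,360) if m[v,u]]; print(v,row[0],row[-1],ray('wrist',[[row[0],v],[row[-1],v]],.038,M).round(4).tolist())
print(d[90,324])
"
```

```text
(319, 92, 10, 16) 96.0
bow rect@.074 ((0.6291711330413818, -0.10537350177764893), (0.007337762042880058, 0.012472114525735378), 9.876505851745605)
(319, 98, 10, 9)
block ((0.6296017169952393, -0.10497073829174042), (0.008380936458706856, 0.00757778063416481), 10.01006031036377)Traceback (most recent call last):
  File "<string>", line 14, in <module>
    row=[u for u in range(285,360) if m[v,u]]; print(v,row[0],row[-1],ray('wrist',[[row[0],v],[row[-1],v]],.038,M).round(4).tolist())
                                                       ~~~^^^
IndexError: list index out of range
```

```bash
python3 -c "
from h import *
z=np.load('w8.npz');im,d,M=z['im'],z['d'],z['M']
hsv=cv2.cvtColor(im,cv2.COLOR_RGB2HSV)
print(im[90,305],im[90,324],im[76,324],im[90,285])
for v in (78,86,94,102): print(v,''.join('#' if s<70 else '.' for s in hsv[v,285:365,1]), [int(x) for x in np.where(abs(np.diff(im[v,285:365].astype(int).sum(-1)))>60)[0]+285])
for v in (78,94,130,150): print(v,im[v,288:300:1,2].tolist(),im[v,346:358,2].tolist())
for u in (300,345): print(u,im[55:70,u,2].tolist(),im[190:202,u,2].tolist())
for u in (321,325,328): print(u,im[66:116,u].max(-1).tolist())
"
```

```text
[180 136  98] [80 66 56] [73 58 45] [184 155 117]
78 ................................................................................ [289, 317, 318, 328, 329]
86 ................................................................................ [290, 293, 309, 310, 328, 329]
94 ................................................................................ [288, 289, 293, 311, 328, 329]
102 ................................................................................ [288, 289, 293, 328]
78 [119, 113, 73, 73, 75, 82, 90, 93, 96, 97, 97, 100] [99, 102, 103, 103, 103, 104, 104, 111, 114, 115, 116, 115]
94 [117, 98, 75, 73, 74, 78, 91, 94, 94, 95, 96, 97] [100, 102, 102, 102, 102, 103, 112, 116, 117, 118, 118, 115]
130 [132, 127, 91, 90, 90, 91, 92, 97, 103, 104, 106, 109] [102, 102, 103, 101, 104, 107, 118, 120, 117, 114, 112, 112]
150 [136, 125, 90, 87, 89, 89, 92, 97, 101, 103, 105, 106] [102, 103, 104, 102, 103, 107, 118, 123, 123, 121, 120, 122]
300 [126, 125, 125, 124, 123, 122, 121, 110, 99, 99, 99, 100, 98, 99, 97] [57, 81, 93, 93, 92, 93, 92, 118, 136, 136, 135, 134]
345 [118, 118, 117, 116, 116, 117, 117, 113, 100, 100, 100, 101, 100, 100, 100] [63, 62, 64, 61, 62, 63, 64, 67, 71, 69, 70, 68]
321 [179, 180, 180, 179, 180, 179, 179, 150, 75, 74, 72, 73, 75, 76, 76, 76, 76, 78, 78, 79, 78, 78, 78, 77, 76, 76, 76, 75, 74, 73, 74, 73, 72, 71, 72, 71, 74, 71, 71, 70, 70, 70, 77, 119, 174, 177, 178, 178, 178, 177]
325 [178, 178, 178, 177, 178, 177, 166, 125, 74, 72, 73, 73, 74, 74, 74, 76, 73, 76, 75, 77, 77, 78, 79, 79, 79, 78, 78, 76, 76, 76, 72, 74, 73, 74, 72, 72, 70, 72, 71, 70, 70, 75, 109, 177, 177, 178, 176, 177, 176, 177]
328 [174, 173, 173, 173, 173, 174, 174, 166, 132, 90, 84, 84, 83, 82, 82, 82, 80, 80, 80, 78, 77, 77, 75, 77, 76, 76, 76, 75, 74, 74, 73, 73, 73, 70, 72, 71, 71, 71, 79, 85, 107, 149, 173, 173, 174, 171, 172, 173, 173, 174]
```

```bash
python3 -c "
from h import *
z=np.load('w8.npz');im,d,M=z['im'],z['d'],z['M']
b=ray('wrist',[[293.7,78],[353,78],[293.7,150],[352.3,150],[322.5,62.5],[322.5,196.5]],.038,M);print(b.round(4))
mid=(b[0]+b[1])/2-(b[2]+b[3])/2;a=np.degrees(np.arctan2(mid[1],mid[0]));print('block yaw+90',a, 'centre',((b[4]+b[5])/2).round(4))
f=ray('wrist',[[323,73.5]],.077,M)[0];n=ray('wrist',[[323,108.5]],.038,M)[0];print('bow far',f.round(4),'near',n.round(4))
s=ray('wrist',[[318,90],[329.3,90]],.077,M);print('sides',s.round(4))
c=(f+n)/2; go(c[0],c[1],.043,a)
u=np.array([np.cos(np.radians(a)),np.sin(np.radians(a))]);print(((b[4]+b[5])/2)[:2]+.035*u,c,'joints')
"
```

```text
[[ 0.5983 -0.0869  0.038 ]
 [ 0.6527 -0.0773  0.038 ]
 [ 0.6097 -0.1544  0.038 ]
 [ 0.6643 -0.1448  0.038 ]
 [ 0.6222 -0.0678  0.038 ]
 [ 0.6443 -0.1943  0.038 ]]
block yaw+90 99.64708231140803 centre [ 0.6333 -0.131   0.038 ]
bow far [ 0.6251 -0.0844  0.077 ] near [ 0.6302 -0.1111  0.038 ]
sides [[ 0.6235 -0.0987  0.077 ]
 [ 0.6324 -0.0971  0.077 ]]
t 13.43 pos [ 0.642  -0.1926  0.1679] rot [179.9   0.3  99.8] F [ 2.8 -1.5  0.6] w 0.087 g 0.0 q [-16.  26.  40.  86. -17.  74.  36.]
SHIFT [2.414 0.043 3.111] turn 0.01
[ 0.62739763 -0.09651028] [ 0.6276391 -0.0977825  0.0575   ] joints
```

Request:
drive_tool(
  moves=[1.2,0,0.5,0,60,2.4,0.03,1.0,0,50,2.4,0.03,1.8,0,50,2.4,0.03,2.7,0,50,2.4,0.03,3.1,0,50],
)

```text
time_s: 14.05
tool_pos: [0.6207, -0.093, 0.0428]
tool_rot: [-179.8, -0.0, 99.8]
force: [0.5, -0.3, 0.5]
grip_width: 0.0514
grasp_force: 0.0
```

Request:
drive_tool(
  moves=[0,0,0,0,30,0,0,0,0,12,0,0,0,0,4,0,0,0,0,4,0,0,0,0,4],
  squeeze=15,
)

```text
time_s: 14.68
tool_pos: [0.6235, -0.0935, 0.0454]
tool_rot: [179.8, 0.0, 99.8]
force: [8.6, 0.9, -4.4]
grip_width: 0.009
grasp_force: 15.0
```

```bash
python3 -c "
from h import *
go(.6275,-.097,.043,99.7)"
```

```text
t 14.68 pos [ 0.6235 -0.0935  0.0454] rot [179.8   0.   99.8] F [ 8.6  0.9 -4.4] w 0.009 g 15.0 q [-23.  28.  37.  98. -19.  60.  30.]
SHIFT [-0.103  0.083  0.061] turn 0.01
```

Request:
drive_tool(
  moves=[0,0,0,0,14,0,0.1,0,0,16,-0.05,0.15,0,0,16,-0.05,0.15,0,0,4,-0.05,0.15,0,0,4],
)

```text
time_s: 15.3
tool_pos: [0.6281, -0.0949, 0.0446]
tool_rot: [-180.0, 0.0, 99.8]
force: [-0.7, -0.1, -0.4]
grip_width: 0.0091
grasp_force: 15.0
```

```bash
python3 -c "
from h import *
go(.6275,-.097,.043,99.7)"
```

```text
t 15.3 pos [ 0.6281 -0.0949  0.0446] rot [-180.     0.    99.8] F [-0.7 -0.1 -0.4] w 0.0091 g 15.0 q [-23.  28.  37.  97. -19.  61.  30.]
SHIFT [-0.05  -0.024  0.04 ] turn 0.01
```

Request:
drive_tool(
  moves=[0,0,0,0,4,0,0,0,0,4,0,0,-0.5,0,4,0,0,-1.5,0,4,0,0,-3.2,0,4],
  squeeze=60,
)

```text
time_s: 15.92
tool_pos: [0.6276, -0.0941, 0.1684]
tool_rot: [-179.9, -0.0, 99.8]
force: [1.0, 0.4, -0.1]
grip_width: 0.0087
grasp_force: 60.0
```

```bash
python3 -c "
from h import *
go(.563,-.311,.17,164)"
```

```text
t 15.93 pos [ 0.6276 -0.0941  0.1684] rot [-179.9   -0.    99.8] F [ 1.   0.4 -0.1] w 0.0087 g 60.0 q [-25.  21.  40.  91. -14.  73.  27.]
SHIFT [-5.067 -2.517 -0.038] turn -6.42
```

Request:
drive_tool(
  moves=[-1,-0.5,0,-1.0,4,-2,-1,0,-2.0,4,-3,-1.5,0,-3.0,4,-4,-2,0,-4.0,4,-5.07,-2.5,0,-5.0,4],
)

```text
time_s: 16.55
tool_pos: [0.5648, -0.3127, 0.1693]
tool_rot: [179.9, 0.1, 150.2]
force: [1.5, -0.2, -0.1]
grip_width: 0.009
grasp_force: 60.0
```

Request:
drive_tool(
  moves=[0,0,0,-1.0,4,0,0,0,-1.42,4,0,0,0,-1.42,4,0,0,0,-1.42,4],
)

```text
time_s: 17.05
tool_pos: [0.5649, -0.3115, 0.1682]
tool_rot: [180.0, 0.1, 164.0]
force: [-1.0, -0.5, 0.4]
grip_width: 0.0086
grasp_force: 60.0
```

Run:
```python
from h import *
o=env.get_obs();go(.4764,-.2863,.12,164)
M=T(o);im,d=env.read_camera('wrist');np.savez('w9.npz',im=im,d=d,M=M)
hsv=cv2.cvtColor(im,cv2.COLOR_RGB2HSV)
m=((hsv[...,0]>14)&(hsv[...,0]<32)&(hsv[...,1]>100)&(hsv[...,2]>90)).astype(np.uint8)
m[215:]=0
for c in cv2.findContours(m,0,2)[0]:
    if cv2.contourArea(c)>60:
        p=ray('wrist',c[:,0].astype(float),.074,M); (x,y),r=cv2.minEnclosingCircle(p[:,:2].astype(np.float32)); print(cv2.boundingRect(c),cv2.contourArea(c),'circ',round(x,4),round(y,4),round(r,4))
cv2.imwrite('pics/w9.png',im[...,::-1])
```

```text
t 17.05 pos [ 0.5649 -0.3115  0.1682] rot [1.80e+02 1.00e-01 1.64e+02] F [-1.  -0.5  0.4] w 0.0086 g 60.0 q [  1.  21.  33.  89. -12.  73. 110.]
SHIFT [ 2.301 -0.006  1.202] turn -0.0
(423, 152, 90, 63) 514.5 circ 0.5865 -0.1725 0.0517
(484, 35, 7, 51) 110.0 circ 0.4809 -0.129 0.0243
(611, 25, 29, 106) 838.0 circ 0.5184 0.1316 0.0776
```

View pics/w9.png

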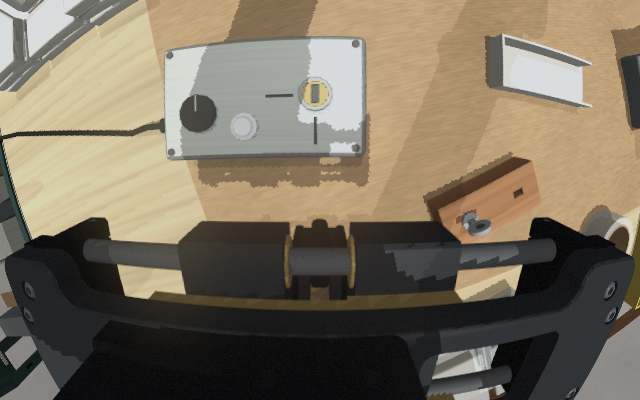

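The picture shows the switch at (315,94), its slot lying along the tool's x. The tray is flat and the empty slot in the block is visible.

Run:
```python
from h import *
z=np.load('w9.npz');im,M=z['im'],z['M']
hsv=cv2.cvtColor(im,cv2.COLOR_RGB2HSV)
S=(slice(72,118),slice(292,340))
m=np.zeros((400,640),np.uint8);m[S]=((hsv[...,1]>70))[S]
dk=np.zeros((400,640),np.uint8);dk[83:106,305:326]=(im.max(-1)<120)[83:106,305:326]
for n,q in(('brass',m),('slot',dk)):
    c=max(cv2.findContours(q,0,2)[0],key=cv2.contourArea);p=ray('wrist',c[:,0].astype(float),.074,M)[:,:2].astype(np.float32)
    print(n,cv2.boundingRect(c),cv2.minEnclosingCircle(p),cv2.minAreaRect(p),p.mean(0))
# controller long edge angle
e=ray('wrist',[[166,158],[364,153],[167,47],[363,40]],.06,M);print(e.round(4));v=e[1]-e[0];print(np.degrees(np.arctan2(v[1],v[0])));v=e[3]-e[2];print(np.degrees(np.arctan2(v[1],v[0])))
for v in range(76,114,3): print(v,im[v,296:336].sum(-1).tolist())
```

```text
brass (302, 81, 26, 25) ((0.4774111807346344, -0.2903919219970703), 0.010671277530491352) ((0.47734910249710083, -0.2905004024505615), (0.020333290100097656, 0.01998346485197544), 73.79005432128906) [ 0.47684392 -0.29144883]
slot (312, 84, 6, 3) ((0.4709703028202057, -0.288665771484375), 0.0022931797429919243) ((0.4707689583301544, -0.28865957260131836), (0.004344144836068153, 0.0014185651671141386), 88.22982788085938) [ 0.47085762 -0.28905576]
[[ 0.4884 -0.4411  0.06  ]
 [ 0.5381 -0.2631  0.06  ]
 [ 0.3867 -0.4088  0.06  ]
 [ 0.4408 -0.2365  0.06  ]]
74.40031922398884
72.54206424282427
76 [497, 496, 496, 496, 497, 499, 500, 500, 500, 500, 501, 609, 622, 621, 623, 627, 624, 624, 625, 610, 608, 617, 626, 628, 636, 656, 657, 658, 657, 654, 657, 657, 657, 656, 656, 660, 658, 658, 657, 656]
79 [500, 500, 500, 500, 500, 499, 501, 498, 489, 478, 402, 391, 548, 603, 613, 611, 615, 615, 619, 616, 615, 615, 615, 618, 618, 587, 544, 589, 616, 636, 648, 656, 657, 656, 657, 657, 657, 656, 657, 657]
82 [499, 499, 498, 498, 500, 499, 438, 406, 439, 432, 425, 422, 529, 543, 542, 544, 542, 545, 543,
[... 1450 characters left out ...]
 529, 541, 517, 452, 535, 581, 597, 601, 583, 532, 523, 597, 632, 639, 657, 657, 657]
106 [483, 482, 485, 553, 653, 653, 637, 551, 493, 526, 581, 597, 602, 600, 588, 559, 535, 528, 496, 514, 509, 547, 574, 585, 600, 605, 611, 598, 561, 507, 491, 549, 633, 639, 639, 647, 657, 658, 657, 657]
109 [477, 478, 478, 560, 654, 655, 654, 632, 623, 621, 588, 447, 417, 379, 424, 491, 533, 560, 598, 601, 564, 518, 488, 461, 397, 333, 456, 533, 600, 631, 634, 631, 633, 651, 657, 655, 656, 657, 656, 657]
112 [481, 479, 536, 608, 653, 654, 653, 655, 653, 655, 655, 653, 654, 635, 629, 631, 632, 626, 611, 612, 627, 633, 633, 631, 631, 635, 634, 634, 634, 641, 654, 655, 657, 655, 654, 656, 655, 657, 657, 654]
```

Run:
```python
from h import *
M=np.load('w9.npz')['M']
k=ray('wrist',[[315,93.2]],.074,M)[0];a=np.radians(163.8);t=k[:2]+.0022*np.array([np.cos(a),np.sin(a)]);print(k,t)
go(t[0],t[1],.115,163.8)
```

```text
[ 0.47766162 -0.29016687  0.074     ] [ 0.47554898 -0.28955309]
t 17.1 pos [ 0.5648 -0.3114  0.168 ] rot [-180.    0.  164.] F [-0.2  0.4 -0.2] w 0.0088 g 60.0 q [  1.  21.  33.  89. -12.  73. 110.]
SHIFT [ 2.296 -0.09   1.322] turn 0.02
```

Request:
drive_tool(
  moves=[0.8,-0.03,0,0,4,1.6,-0.06,0.3,0,4,2.2,-0.09,0.8,0,4,2.3,-0.09,1.2,0,4,2.3,-0.09,1.3,0,4],
)

```text
time_s: 17.73
tool_pos: [0.4753, -0.2892, 0.1145]
tool_rot: [180.0, -0.0, 164.0]
force: [-0.0, -0.1, -0.9]
grip_width: 0.0087
grasp_force: 60.0
```

Request:
drive_tool(
  moves=[0,0,0,0,4,0,0,0,0,4],
)

```text
time_s: 17.98
tool_pos: [0.4761, -0.29, 0.1159]
tool_rot: [-180.0, 0.1, 164.0]
force: [-0.5, 0.4, -1.3]
grip_width: 0.0089
grasp_force: 60.0
```

Run:
```python
from h import *
go(.4755,-.2896,.0926,163.8)
```

```text
t 17.98 pos [ 0.4761 -0.29    0.1159] rot [-1.80e+02  1.00e-01  1.64e+02] F [-0.5  0.4 -1.3] w 0.0089 g 60.0 q [ -2.  13.  34. 105.  -8.  64. 109.]
SHIFT [0.019 0.007 0.582] turn 0.02
```

Request:
drive_tool(
  moves=[0,0,0.1,0,4,0,0,0.2,0,4,0,0,0.3,0,4,0,0,0.3,0,4],
)

```text
time_s: 18.48
tool_pos: [0.4747, -0.2895, 0.1028]
tool_rot: [180.0, -0.0, 164.0]
force: [0.5, 0.4, -0.9]
grip_width: 0.0084
grasp_force: 60.0
```

Request:
drive_tool(
  moves=[0,0,0.1,0,4,0,0,0.2,0,4,0,0,0.25,0,4,0,0,0.25,0,4],
)

```text
time_s: 18.98
tool_pos: [0.475, -0.2896, 0.0931]
tool_rot: [180.0, -0.0, 164.0]
force: [-0.1, -0.2, 0.3]
grip_width: 0.0083
grasp_force: 60.0
```

Request:
drive_tool(
  moves=[0.05,0,0,0,4,0.1,0,0,0,4,0.15,0,0,0,4,0.15,0,0,0,4],
)

```text
time_s: 19.48
tool_pos: [0.4723, -0.2888, 0.0948]
tool_rot: [-180.0, 0.4, 164.0]
force: [5.6, -1.7, -0.2]
grip_width: 0.0088
grasp_force: 60.0
```

Request:
drive_tool(
  moves=[-0.1,0,0,0,4,-0.2,0,0,0,4,-0.3,0,0,0,4,-0.3,0,0,0,4],
)

```text
time_s: 19.98
tool_pos: [0.4778, -0.2905, 0.0919]
tool_rot: [180.0, -0.4, 164.0]
force: [-4.1, 0.9, 1.5]
grip_width: 0.0088
grasp_force: 60.0
```

Request:
drive_tool(
  moves=[0.15,0,0,0,4,0.3,0,0,0,4,0.4,0,0,0,4,0.4,0,0,0,4],
)

```text
time_s: 20.48
tool_pos: [0.4715, -0.2885, 0.0958]
tool_rot: [-179.9, 0.8, 164.1]
force: [9.9, -3.2, -3.0]
grip_width: 0.0087
grasp_force: 60.0
```

Request:
drive_tool(
  moves=[-0.15,0,0,0,4,-0.35,0,0,0,4,-0.5,0,0,0,4,-0.5,0,0,0,4],
)

```text
time_s: 20.98
tool_pos: [0.4783, -0.2909, 0.0908]
tool_rot: [179.9, -0.9, 164.0]
force: [-10.8, 3.6, 1.6]
grip_width: 0.0085
grasp_force: 60.0
```

Request:
drive_tool(
  moves=[0.15,0,0,0,4,0.25,0,0,0,4,0.25,0,0.05,0,4,0.25,0,0.1,0,4,0.25,0,0.1,0,4],
)

```text
time_s: 21.6
tool_pos: [0.4753, -0.2896, 0.0892]
tool_rot: [180.0, 0.0, 164.0]
force: [0.4, -0.8, -0.6]
grip_width: 0.0084
grasp_force: 60.0
```

Request:
drive_tool(
  moves=[0,0,0.07,0,4,0,0,0.14,0,4,0,0,0.2,0,4,0,0,0.2,0,4],
)

```text
time_s: 22.1
tool_pos: [0.4752, -0.2896, 0.081]
tool_rot: [-180.0, 0.0, 164.0]
force: [0.9, 0.2, -0.8]
grip_width: 0.0085
grasp_force: 60.0
```

Request:
drive_tool(
  moves=[0,0,0.05,0,4,0,0,0.1,0,4,0,0,0.12,0,4,0,0,0.12,0,4],
)

```text
time_s: 22.6
tool_pos: [0.4755, -0.2898, 0.0799]
tool_rot: [179.9, 0.0, 164.0]
force: [-6.9, 5.1, 22.4]
grip_width: 0.0083
grasp_force: 60.0
```

Request:
drive_tool(
  moves=[0,0,-0.06,0,4,0,0,-0.06,0.7,4,0,0.01,-0.06,1.4,4,0,0.02,-0.06,2.1,4,-0.01,0.03,-0.06,2.8,4],
)

```text
time_s: 23.22
tool_pos: [0.4758, -0.2893, 0.0803]
tool_rot: [180.0, 0.0, 135.8]
force: [-3.4, 1.0, 8.9]
grip_width: 0.008
grasp_force: 60.0
```

Run:
```python
from h import *
go(.4755,-.2898,.0799,67);print(env.get_obs()['wrist_torque'])
```

```text
t 23.23 pos [ 0.4758 -0.2893  0.0803] rot [180.    0.  135.8] F [-3.4  1.   8.9] w 0.008 g 60.0 q [ -5.  16.  38. 107. -11.  61.  84.]
SHIFT [-0.004 -0.015  0.009] turn 6.88
[0.06386477 0.80658758 0.07163617]
```

Request:
drive_tool(
  moves=[0,0.01,0,0.7,4,0,0.02,0,1.4,4,-0.01,0.03,0,2.1,4,-0.01,0.035,0,2.8,4,-0.015,0.04,0,3.5,4],
)

```text
time_s: 23.85
tool_pos: [0.4765, -0.289, 0.0803]
tool_rot: [-179.9, 0.0, 100.8]
force: [-5.1, 0.3, 10.6]
grip_width: 0.0086
grasp_force: 60.0
```

Request:
drive_tool(
  moves=[0,0,0,0.7,4,-0.01,0.01,0,1.4,4,-0.01,0.02,0,2.1,4,-0.01,0.02,0,2.8,4,-0.01,0.02,0,3.2,4],
)

```text
time_s: 24.48
tool_pos: [0.4771, -0.2891, 0.0803]
tool_rot: [-179.9, 0.0, 68.8]
force: [-5.9, 0.5, 12.0]
grip_width: 0.0084
grasp_force: 60.0
```

Request:
drive_tool(
  moves=[0,0,0,0.2,4,0,0,0,0.2,4,0,0,0,0.2,4],
)

```text
time_s: 24.85
tool_pos: [0.4771, -0.2891, 0.0802]
tool_rot: [-179.9, 0.0, 67.0]
force: [-5.4, 0.2, 11.6]
grip_width: 0.009
grasp_force: 60.0
```

Run:
```python
from h import *
go(.4755,-.2898,.0799,66);print(env.get_obs()['wrist_torque'])
im,d=env.read_camera('wrist');cv2.imwrite('pics/w10.png',im[...,::-1])
```

```text
t 24.85 pos [ 0.4771 -0.2891  0.0802] rot [-179.9    0.    67. ] F [-5.4  0.2 11.6] w 0.009 g 60.0 q [-14.  19.  50. 107. -16.  61.  19.]
SHIFT [-0.031 -0.029  0.008] turn 0.1
[0.12409546 1.4109175  0.04424389]
```

Request:
drive_tool(
  moves=[0,0,0,0.2,4,0,0,0,0.3,4,0,0,0,0.3,4],
)

```text
time_s: 25.28
tool_pos: [0.4772, -0.2891, 0.0803]
tool_rot: [-179.9, 0.0, 64.0]
force: [-5.0, 0.1, 11.1]
grip_width: 0.0084
grasp_force: 60.0
```

Run:
```python
from h import *
for i in range(3):
    env.read_camera('top') if i else 0
    o=env.get_obs();print(o['tool_rot'],o['wrist_torque'],o['force'],o['tool_pos'])
```

```text
[-1.79932282e+02  3.04044309e-02  6.39869893e+01] [0.06370948 1.41112591 0.14650371] [-4.96896101  0.09856223 11.14597597] [ 0.47715337 -0.28913527  0.08026544]
[-1.79927228e+02  3.09065604e-02  6.39931370e+01] [0.09310073 1.37927681 0.06423403] [-5.28364928  0.63958912 11.73769396] [ 0.47711134 -0.28912407  0.08023173]
[-1.79927574e+02  3.19882658e-02  6.39923828e+01] [0.11251333 1.36817759 0.17450754] [-6.04223695  0.44494189 11.29830463] [ 0.47709093 -0.28915483  0.08024414]
```

Request:
drive_tool(
  moves=[0,0,0,0.2,4,0,0,0,0.3,4,0,0,0,0.3,4],
)

```text
time_s: 25.75
tool_pos: [0.4772, -0.2891, 0.0803]
tool_rot: [-179.9, 0.0, 61.0]
force: [-6.0, 0.6, 11.5]
grip_width: 0.0083
grasp_force: 60.0
```

Run:
```python
from h import *
r=[]
for i in range(5):
    o=env.get_obs();r.append(np.r_[o['tool_rot'][2],o['wrist_torque'],o['force'],o['grip_width']]);P=cloud('top')
print(np.mean(r,0).round(3))
im,d,X=P
s=im[235:310,400:500];cv2.imwrite('pics/fin.png',cv2.resize(s,None,fx=5,fy=5)[...,::-1])
# lamp brightness vs first picture
a=np.load('top.npz')['im']; print(a[262:268,458:464].mean((0,1)),im[262:268,458:464].mean((0,1)))
b=np.load('w9.npz')['im']; print('w9 lamp',b[120:132,238:248].mean((0,1)))
```

```text
[ 6.1021e+01  6.6000e-02  1.3690e+00  2.2400e-01 -5.5900e+00  6.4800e-01
  1.1951e+01  9.0000e-03]
[133.         132.94444444 129.02777778] [28.22222222 27.83333333 16.61111111]
w9 lamp [188.64166667 192.29166667 193.25      ]
```

Run:
```python
from h import *
im,d,P=cloud('side');a=np.load('side.npz')['im']
print(a[314:322,263:274].mean((0,1)),im[314:322,263:274].mean((0,1)))
w=cv2.cvtColor(im,cv2.COLOR_RGB2HSV);
# knobs in pan and tray by brass colour, tray flatness
g=((w[...,0]>14)&(w[...,0]<28)&(w[...,1]>120)&(w[...,2]>110)).astype(np.uint8);print('gold px pan',g[125:160,265:325].sum(),'tray',g[195:242,260:302].sum())
for v in(206,216,226,236): print(v,P[v,281].round(3))
print(env.get_obs()['time_s'])
```

```text
[141.35227273 144.61363636 142.29545455] [162.54545455 166.19318182 163.625     ]
gold px pan 136 tray 368
206 [0.496 0.067 0.006]
216 [0.496 0.022 0.004]
226 [ 0.496 -0.019  0.003]
236 [ 0.517 -0.284  0.193]
26.05
```

```bash
python3 -c "
from cell import env
print(env.sign_off())"
```

```text
the job is handed in; nothing more can be done
None
```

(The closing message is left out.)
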